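# Sort loose hardware back into the parts-cabinet drawers

### The arm

A 6-joint arm with a two-finger parallel gripper is mounted at the origin on the work surface. World frame = base frame: x ahead of the robot, y to its left, z up, the work surface at z = 0. Lengths are in m, angles in rad, forces in N, time in s.
With the tool pointing down it reaches from about 0.3 to 0.875 m from the base axis. Payload 4.2 kg.
Tool frame: the origin (TCP) lies at the very end of the fingers, on their centre line; the grasp point (between the pads) lies 19 mm behind it; z points along the fingers, y is the line along which they close (so a half turn about z gives the same grasp; the last joint's range is limited). The gripper opens to 85 mm and grips with 20 to 120 N. Pads are 22 mm wide; open, the fingers measure 114 mm over their backs; the gripper's body (76 mm by 85 mm) begins 54 mm behind the grasp point. The pads swing forward as they close: fully open they stand 13 mm farther back than shut.
Start: joints at [1.291, 0.32, 1.565, -0, 1.257, -0.02], TCP at [0.148, 0.556, 0.231] pointing down, gripper open.
Joint ranges: [-3.11, 3.11], [-0.84, 2.01], [0.21, 2.61], [-1.34, 4.49], [0.05, 2.63], [-2.56, 2.56]. Speed limits (rad/s): [2.57, 2.57, 3.14, 3.14, 3.14, 3.14].

### API

Orientations are given as [roll, pitch, yaw] about the fixed x, y, z axes, in that order (R = Rz(yaw) Ry(pitch) Rx(roll)).
In Python, from bench import bot gives the robot as it stands.
- The arm moves only by the tool drive_tool, never from a script. Its argument "steps" is a list that holds one entry, the list of rows, each a list of 6 numbers: the shift along the world's x, y, z in mm, then the turn, a rotation vector about the world's x, y, z in degrees. In form: [[[dx, dy, dz, wx, wy, wz], ...]]. A call has 1 to 10 rows; each row shifts and turns the commanded pose from where the row before left it; what a row does not reach is not made up. A row lasts 1/10 s, in which the tool goes at most 50 mm and 8.59 degrees, less where a joint would pass 70% of its speed; a pose out of reach is approached as far as the arm can. A call with a gripper value outside its range is refused whole. "jaw" is the finger opening in mm, from 0 to 85.4, set as the call begins (left out, the last holds). The fingers move at their own pace and stop on an object; "grip_force" is the grip in N (left out, the last holds). Time passes only in rows, so rows that do not move let the fingers close. It gives the time, the measured TCP pose, the force, the opening and the grip force at its end, in the units of the state.
- bot.read_state(): the state, without advancing time (a new reading comes with each control period).
- bot.capture(name): name is "scene" or "side" or "wrist"; returns (picture, depth): 420x560x3 uint8, red, green, blue; 420x560 float32, m along the optical axis (not along the pixel's ray), 0 where there is no reading.
- bot.camera_model(name): a dict with "vfov" (degrees; the focal length in pixels is half the picture's height over the tangent of half this angle, whatever the lens; pixels are square), "cx", "cy" (the principal point, pixels), "camera_from_world" (4x4, takes a point from world to camera coordinates); the wrist camera has in their place "mount" (4x4, takes a point from camera to tool coordinates, whose origin is the TCP and whose axes are the flange's). Camera axes: x right, y down, z forward; pixel columns grow to the right and rows downward; lengths in m; the calibration is good to about 2 mm. A picture is of the moment at which its call begins: read the wrist's pose just before it. camera_model takes no time and is no camera call.
- bot.job_done(): hands the job in; it is judged then, once.
The state is a dict: "time_s": time; "qpos": joint angles; "qvel": joint speeds; "effort": joint torques, N m; "eef_pos": TCP position; "orientation": TCP orientation; "wrist_force": force on the tool from outside, world axes, zero at the start; "torque": the same for the moment, N m; "grip_width": finger opening in m; "grip_force": force on a finger pad.
Only numpy, scipy, OpenCV 4.12 (cv2) and the standard library are available. Lean on these libraries where they do the work, as an engineer would, in place of code of your own. Each camera call takes 0.05 s, during which the arm holds its last target. There are 200 camera calls.

### The job

Put the four loose parts on the bench away, each in the drawer that already holds its own kind: the hex bolt with the bolts, the hex nut with the nuts, the ball bearing with the bearings and the flanged bush with the bushes. The bearing lies close behind the grease tin, so first lift the tin well aside, clear by more than its own width, then put the bearing away; afterwards stand the tin back where it was. Keep the tin upright throughout, and leave every part at rest down inside its drawer, below the rim.

Things in the scene. Friction and masses are not known exactly. Their poses are not given: they have to be found in the camera images.
- bolt: loose steel hex bolt lying on its side: shank 16 mm in diameter and 60 mm long, head 24 mm across flats and 10 mm thick, 0.13 kg. Origin: on the bench under the shank, 20 mm from the underside of the head and 40 mm from the shank's tip; +x points along the bolt to the head. The shank's axis is 11 mm above the bench at the origin; grip the shank there, across y
- nut: loose steel hex nut lying flat: 36 mm across flats, 42 mm across corners, 19 mm high, 24 mm bore, 0.11 kg. Origin: centre of the underside; x (and every 60 degrees from it) is normal to a pair of flats
- bush: loose bronze bush standing upright on its flange: barrel 28 mm in diameter, 34 mm high in all; the flange at its foot is 38 mm in diameter and 5 mm thick; 20 mm bore; 0.10 kg. Origin: centre of the underside of the flange; z along its axis
- bearing: loose steel ball bearing lying flat: 42 mm outside diameter, 20 mm bore, 12 mm thick, dark seal between the races, 0.07 kg. Origin: centre of the underside. It lies behind the grease tin as seen from the robot, 6 to 9 mm from it, too close for the gripper's body to come down beside the tin
- tin: closed round grease tin, upright: 64 mm diameter, 100 mm high, metal with a blue band, 0.3 to 0.6 kg. Origin: centre of the underside; z up. Grip it across its sides 70 to 85 mm up. The bench within 60 mm of x = 0.47, y = -0.40 m is bare: room for it. Tin, bolt, nut, bush and a tape roll (80 mm wide, 24 high, not part of the job) lie in a row before the drawers, over 105 mm apart
- drawer_bolts: open grey steel drawer, fixed, standing on the bench, 170 long (x), 112 wide (y), 50 mm high, walls and floor 3 mm; three hex bolts like the loose one lie behind x = +25 mm; the floor in front of that is empty (108 x 106 mm, middle at x = -30 mm). Origin: centre of the underside; +x to the back, away from the robot; a pull stands out 15 mm at the front. The order of the drawers varies
- drawer_nuts: open grey steel drawer, fixed, standing on the bench, 170 long (x), 112 wide (y), 50 mm high, walls and floor 3 mm; three hex nuts like the loose one lie behind x = +25 mm; the floor in front of that is empty (108 x 106 mm, middle at x = -30 mm). Origin: centre of the underside; +x to the back, away from the robot; a pull stands out 15 mm at the front. The order of the drawers varies
- drawer_bearings: open grey steel drawer, fixed, standing on the bench, 170 long (x), 112 wide (y), 50 mm high, walls and floor 3 mm; four ball bearings like the loose one lie behind x = +25 mm; the floor in front of that is empty (108 x 106 mm, middle at x = -30 mm). Origin: centre of the underside; +x to the back, away from the robot; a pull stands out 15 mm at the front. The order of the drawers varies
- drawer_bushes: open grey steel drawer, fixed, standing on the bench, 170 long (x), 112 wide (y), 50 mm high, walls and floor 3 mm; three flanged bronze bushes like the loose one lie behind x = +25 mm; the floor in front of that is empty (108 x 106 mm, middle at x = -30 mm). Origin: centre of the underside; +x to the back, away from the robot; a pull stands out 15 mm at the front. The order of the drawers varies
Not all that is in view belongs to the job. Leave any purple or turquoise look-alike of the tin alone.

How it is judged:
On the way, in this order (a step that is already met when the one before it is completed fails the run):
1. the grease tin has been moved aside, more than 70 mm from where it stood, while the bearing still lies where it was (distance of tin from where it was at the start of the episode above 0.07 m and distance of bearing from where it was at the start of the episode below 0.03 m), for 0.2 s.
2. the bearing lies in the bearings drawer while the tin is still out of the way (x of bearing in the frame of drawer_bearings between -0.08 and 0.08 m and y of bearing in the frame of drawer_bearings between -0.05 and 0.05 m and z of bearing in the frame of drawer_bearings between -0.005 and 0.045 m and linear speed of bearing below 0.02 m/s and distance of tin from where it was at the start of the episode above 0.05 m), for 0.2 s.
At the end, for the whole second after the job is handed in: each part's origin lies inside the drawer of its own kind (within 80 mm of the drawer's centre lengthwise, 50 mm crosswise, less than 45 mm above its underside), the tin stands upright within 20 mm of where it stood at the start, and all are at rest (x of bolt in the frame of drawer_bolts between -0.08 and 0.08 m and y of bolt in the frame of drawer_bolts between -0.05 and 0.05 m and z of bolt in the frame of drawer_bolts between -0.005 and 0.045 m and linear speed of each of bolt, nut, bearing, bush, tin below 0.02 m/s and x of nut in the frame of drawer_nuts between -0.08 and 0.08 m and y of nut in the frame of drawer_nuts between -0.05 and 0.05 m and z of nut in the frame of drawer_nuts between -0.005 and 0.045 m and x of bearing in the frame of drawer_bearings between -0.08 and 0.08 m and y of bearing in the frame of drawer_bearings between -0.05 and 0.05 m and z of bearing in the frame of drawer_bearings between -0.005 and 0.045 m and x of bush in the frame of drawer_bushes between -0.08 and 0.08 m and y of bush in the frame of drawer_bushes between -0.05 and 0.05 m and z of bush in the frame of drawer_bushes between -0.005 and 0.045 m and distance of tin from where it was at the start of the episode below 0.02 m and angle between tin's own z axis and vertical below 0.1 rad); the robot touches nothing.
It fails at once if the grease tin was tipped by more than about 25 degrees (angle between tin's own z axis and vertical above 0.45 rad).
It also fails if it takes over 133 s, if anything falls off the work surface, if the arm or the gripper's body presses on something with over 40 N, if the wrist force passes 120 N, or if a joint passes its speed limit or range.

## Working session

There is one attempt and no reset: what is moved stays moved. The work goes in short steps, Python scripts to look and compute and a tool call to move; the robot and the scene stay as the last step left them, time stands still between calls to the robot, and variables do not carry over. Pictures are saved under pics/ and viewed, at most 14 in all, crops included, and the job is handed in when it is done.

Besides the shell and the picture viewer there is one more tool, called as name(argument=value, ...), one argument or row to a line, values as JSON. drive_tool: Moves the arm, as the interface text tells. Its arguments: {"type":"object","properties":{"steps":{"type":"array","items":{"type":"array","items":{"type":"array","items":{"type":"number"}}}},"jaw":{"type":"number"},"grip_force":{"type":"number"}},"required":["steps"]}

```bash
ls; mkdir -p pics; cat > h.py <<'E'
from bench import bot
import numpy as np, cv2
def K(m,shape=(420,560)):
    f=shape[0]/2/np.tan(np.radians(m["vfov"])/2); return f,m["cx"],m["cy"]
def wfc(name,st=None):
    m=bot.camera_model(name)
    if name!="wrist": return np.linalg.inv(np.array(m["camera_from_world"]))
    from scipy.spatial.transform import Rotation as R
    T=np.eye(4); T[:3,:3]=R.from_euler('xyz',st["orientation"]).as_matrix(); T[:3,3]=st["eef_pos"]
    return T@np.array(m["mount"])
def cloud(name,d,st=None):
    f,cx,cy=K(bot.camera_model(name)); T=wfc(name,st)
    v,u=np.mgrid[0:d.shape[0],0:d.shape[1]]
    P=np.stack([(u-cx)/f*d,(v-cy)/f*d,d],-1)@T[:3,:3].T+T[:3,3]; P[d==0]=np.nan
    return P
def ray(name,u,v,z,st=None):
    f,cx,cy=K(bot.camera_model(name)); T=wfc(name,st)
    r=T[:3,:3]@np.array([(u-cx)/f,(v-cy)/f,1]); return T[:3,3]+r*(z-T[2,3])/r[2]
def snap(name,fn):
    st=bot.read_state(); p,d=bot.capture(name); cv2.imwrite(f"pics/{fn}.png",p[...,::-1]); np.savez(f"pics/{fn}.npz",p=p,d=d,pos=st["eef_pos"],ori=st["orientation"]); return st,p,d
E
python3 - <<'E'
from h import *
for n in("scene","side","wrist"):
    st,p,d=snap(n,n+"0"); m=bot.camera_model(n); print(n,{k:(np.round(v,3).tolist()) for k,v in m.items() if k!='name'}, wfc(n,st)[:3,3].round(3))
print(bot.read_state())
a=cv2.imread("pics/scene0.png");b=cv2.imread("pics/side0.png")
E
```

```text
pics
scene {'vfov': 47.453, 'cx': 278.271, 'cy': 209.309, 'camera_from_world': [[-0.364, 0.931, -0.007, 0.263], [0.659, 0.253, -0.708, -0.227], [-0.658, -0.262, -0.706, 1.414], [0.0, 0.0, 0.0, 1.0]]} [1.176 0.183 0.838]
side {'vfov': 45.563, 'cx': 271.09, 'cy': 215.649, 'camera_from_world': [[0.853, -0.522, 0.011, -0.43], [-0.389, -0.65, -0.653, 0.113], [0.348, 0.553, -0.757, 1.062], [0.0, 0.0, 0.0, 1.0]]} [ 0.042 -0.737  0.883]
wrist {'vfov': 66.969, 'cx': 279.273, 'cy': 213.646, 'mount': [[-0.0, -0.946, -0.324, 0.083], [1.0, -0.0, -0.0, 0.001], [-0.0, -0.324, 0.946, -0.144], [0.0, 0.0, 0.0, 1.0]]} [0.067 0.578 0.374]
{'time_s': 0.15, 'qpos': array([ 1.29101312e+00,  3.20152945e-01,  1.56538935e+00, -2.80827499e-05,
        1.25737237e+00, -2.00045087e-02]), 'qvel': array([-0.00093247, -0.00242018, -0.00340319, -0.00085618, -0.00133732,
        0.00016362]), 'effort': array([-7.04113645e-04, -4.15838885e+01, -2.34342527e+01, -1.77253814e-04,
        5.96158236e-03, -1.59699744e-05]), 'eef_pos': array([0.1476128 , 0.5553718 , 0.23067452]), 'orientation': array([-3.14027038e+00,  2.53508591e-07,  2.88182263e+00]), 'wrist_force': array([ 0.85609807, -0.44429104,  0.57700588]), 'torque': array([ 0.01464507, -0.01865342, -0.0144593 ]), 'grip_force': 0.0, 'grip_width': 0.08526256535579053}
```

View pics/scene0.png

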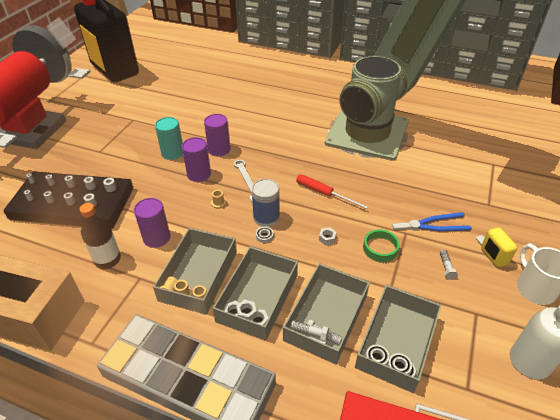

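View pics/side0.png

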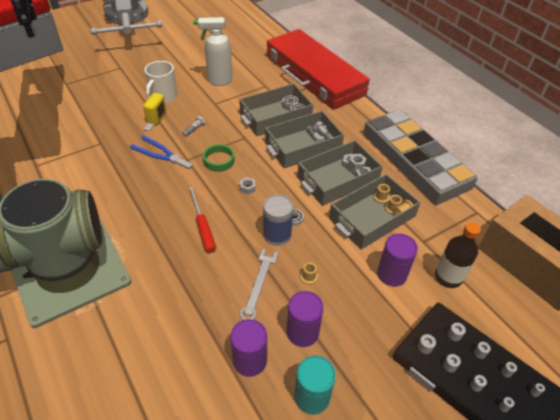

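Scene view: the tin is the blue-banded one with the grey lid at (265,200), and the bearing is at (264,234). The bush is at (218,199), the nut at (327,236) and the bolt at (447,263). The drawers from the left are bushes (195,270), nuts (257,290), bolts (327,307) and bearings (400,335).

Things that could be mistaken for the targets:
- **Tin:** purple cylinders at (217,134), (196,160) and (152,222), and a turquoise one at (169,138).
- **Bearing or nut:** parts already in the drawers, the tape roll at (381,245), and the black rack's studs.

Next I'll measure by height segmentation.

```bash
python3 - <<'E'
from h import *
for n,pts in (("scene",{"tin":(265,200),"bearing":(264,234),"bush":(218,199),"nut":(327,236),"bolt":(447,263),"tape":(381,245)}),("side",{"tin":(278,220),"bearing":(297,216),"bush":(309,271),"nut":(248,185),"bolt":(194,126),"tape":(218,158)})):
    z=np.load(f"pics/{n}0.npz"); P=cloud(n,z["d"]); p=z["p"]
    bench=P[(abs(P[...,2])<.02)&(P[...,0]>.25)&(P[...,0]<.8)]; print(n,"bench z",np.median(bench[:,2]).round(4),bench[:,2].std().round(4))
    for k,(u,v) in pts.items():
        r=45 if k in("tin",) else 26
        sl=(slice(v-r,v+r),slice(u-r,u+r)); W=P[sl]
        m=(W[...,2]>.0045).astype(np.uint8)
        c,l,s,cen=cv2.connectedComponentsWithStats(m)
        i=l[r,r] or 1+np.argmax(s[1:,4]); Q=W[l==i]
        top=np.percentile(Q[:,2],97); T=Q[Q[:,2]>top-.006]
        (c0,sz,a)=cv2.minAreaRect((T[:,:2]*1000).astype(np.float32))
        print(k,len(Q),"ztop",top.round(4),"mean",T.mean(0).round(4),"rect",np.round(c0,1),np.round(sz,1),round(a,1), "bb",Q.min(0).round(3),Q.max(0).round(3))
    # drawers: rim points z .044-.056
    m=((P[...,2]>.044)&(P[...,2]<.056)&(P[...,0]>.5)&(P[...,0]<.95)).astype(np.uint8)
    c,l,s,cen=cv2.connectedComponentsWithStats(m)
    for i in range(1,c):
        if s[i,4]>150:
            Q=P[l==i];c0,sz,a=cv2.minAreaRect((Q[:,:2]*1000).astype(np.float32)); print("rim",cen[i].round(),s[i,4],np.round(c0,1),np.round(sz,1),round(a,1))
a=cv2.imread("pics/scene0.png")[150:390,150:470]; cv2.imwrite("pics/crop1.png",cv2.resize(a,None,fx=2.4,fy=2.4,interpolation=cv2.INTER_CUBIC))
E
```

```text
scene bench z 0.0006 0.004
tin 1553 ztop 0.1003 mean [ 0.4329 -0.1451  0.0984] rect [ 433.2 -144.9] [64.9 60. ] 22.9 bb [ 0.259 -0.306  0.005] [ 0.512 -0.105  0.103]
bearing 613 ztop 0.0597 mean [ 0.4582 -0.1345  0.0581] rect [ 456.8 -133.9] [11.8 46.6] 23.5 bb [ 0.422 -0.173  0.005] [ 0.512 -0.105  0.065]
bush 181 ztop 0.0354 mean [ 0.4294 -0.276   0.0331] rect [ 429.  -276.3] [27.8 27.6] 5.8 bb [ 0.413 -0.295  0.005] [ 0.447 -0.26   0.036]
nut 201 ztop 0.0216 mean [0.4461 0.014  0.0187] rect [444.9  14.1] [37.6 39.9] 42.8 bb [ 0.427 -0.005  0.005] [0.469 0.033 0.023]
bolt 256 ztop 0.0256 mean [0.4531 0.2911 0.0231] rect [440.3 285.5] [45.8 19.4] 22.7 bb [0.396 0.264 0.005] [0.467 0.307 0.027]
tape 557 ztop 0.0263 mean [0.4336 0.1368 0.0237] rect [431.8 137. ] [79.6 78.3] 29.6 bb [0.389 0.098 0.005] [0.472 0.176 0.029]
rim [195. 264.] 639 [ 647.8 -216. ] [175.9 114.9] 4.3
rim [255. 286.] 679 [655.  -72.8] [113.4 176. ] 89.0
rim [327. 306.] 679 [649.2  75. ] [112.7 174.9] 84.6
rim [401. 332.] 730 [652.4 218.9] [112.1 174.9] 85.2
rim [ 46. 320.] 336 [ 876.1 -415.9] [ 73.6 151.3] 58.0

[... 610 characters left out ...]
 10.8] [38.1 37. ] 1.7 bb [ 0.423 -0.009  0.005] [0.464 0.03  0.023]
bolt 169 ztop 0.0238 mean [0.447  0.2861 0.0214] rect [431.2 276.4] [69.2 22.1] 25.2 bb [0.392 0.261 0.005] [0.464 0.3   0.027]
tape 449 ztop 0.0255 mean [0.4294 0.133  0.0228] rect [428.6 133.8] [78.6 80. ] 11.1 bb [0.389 0.09  0.005] [0.478 0.174 0.027]
rim [318.  75.] 402 [809.2 305.8] [119.5 359.9] 21.5
rim [275. 103.] 378 [651.3 216.9] [119.8 176.8] 85.2
rim [422. 150.] 3240 [ 862.4 -124.1] [297.9 121.1] 86.9
rim [303. 133.] 442 [647.4  72.4] [117.8 177.4] 84.4
rim [338. 167.] 506 [653.1 -75.5] [116.1 175.9] 88.9
rim [373. 206.] 572 [ 646.5 -218.2] [176.9 114.7] 3.5
rim [523. 263.] 391 [ 799.2 -498.6] [  8.  179.8] 5.8
```

View pics/crop1.png

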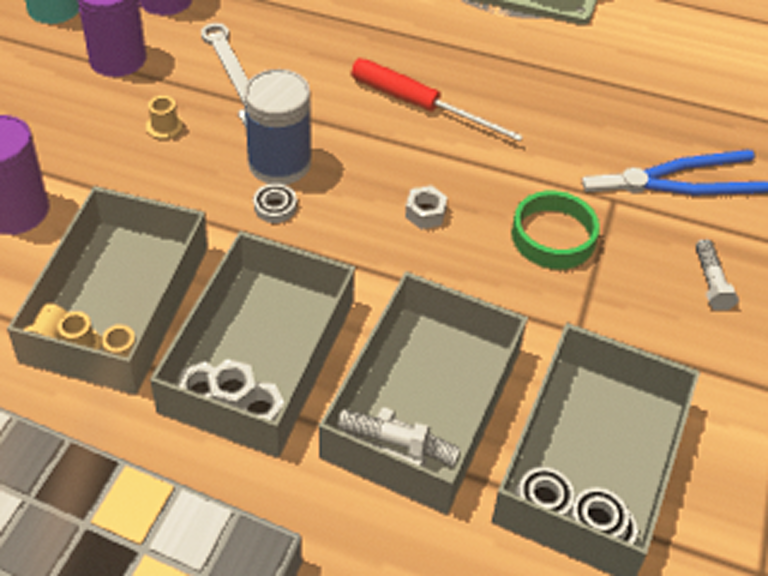

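The crop confirms the identities: blue-banded tin, the bearing right behind it, and the drawer contents bushes, nuts, bolts, bearings. The two views agree to about 4 mm, and the wrist camera will refine this.

drive_tool(
  steps=[
    [[25,-28,2,0,0,1.5],[25,-28,2,0,0,1.5],[25,-28,2,0,0,1.5],[25,-28,2,0,0,1.5],[25,-28,2,0,0,1.5],[25,-28,2,0,0,1.5],[25,-28,2,0,0,1.5],[25,-28,2,0,0,1.5],[25,-28,2,0,0,1.5],[25,-28,2,0,0,1.4]],
  ],
)

```text
time_s: 1.15
eef_pos: [0.3984, 0.2743, 0.2513]
orientation: [-3.142, -0.0, -3.14]
wrist_force: [0.8, 0.8, -0.6]
grip_width: 0.0857
grip_force: 0.0
```

drive_tool(
  steps=[
    [[0,0,0,0,0,0],[0,0,0,0,0,0],[0,0,0,0,0,0]],
  ],
)

```text
time_s: 1.45
eef_pos: [0.3971, 0.2762, 0.2511]
orientation: [3.141, -0.001, -3.141]
wrist_force: [0.5, 0.5, -0.0]
grip_width: 0.0853
grip_force: 0.0
```

```bash
python3 - <<'E'
from h import *
st,p,d=snap("wrist","w1"); print(st["eef_pos"],st["orientation"],st["qvel"].round(3))
E
```

```text
[0.39707274 0.27616197 0.25107647] [ 3.14147645e+00 -8.71760502e-04 -3.14095724e+00] [ 0.015 -0.001  0.001 -0.002 -0.    -0.003]
```

drive_tool(
  steps=[
    [[0,-41,0,0,0,0],[0,-41,0,0,0,0],[0,-41,0,0,0,0],[0,-41,0,0,0,0],[0,-41,0,0,0,0],[0,-41,0,0,0,0],[0,-41,0,0,0,0],[0,-41,0,0,0,0],[0,-41,0,0,0,0],[0,-41,0,0,0,0]],
  ],
)

```text
time_s: 2.5
eef_pos: [0.3977, -0.1348, 0.2515]
orientation: [3.141, 0.001, -3.139]
wrist_force: [0.1, 0.0, 0.5]
grip_width: 0.0857
grip_force: 0.0
```

drive_tool(
  steps=[
    [[0,0,0,0,0,0],[0,0,0,0,0,0],[0,0,0,0,0,0]],
  ],
)

```text
time_s: 2.8
eef_pos: [0.3977, -0.1329, 0.2512]
orientation: [3.141, -0.0, -3.14]
wrist_force: [-0.1, 0.3, 0.3]
grip_width: 0.0852
grip_force: 0.0
```

```bash
python3 - <<'E'
from h import *
st,p,d=snap("wrist","w2"); print(st["eef_pos"],st["orientation"],st["qvel"].round(3))
cv2.imwrite("pics/w12.png",cv2.resize(np.hstack([cv2.imread("pics/w1.png"),cv2.imread("pics/w2.png")]),(800,300)))
E
```

```text
[ 0.39767926 -0.13286682  0.25122018] [ 3.14074832e+00 -3.56391579e-04 -3.13954741e+00] [ 0.011 -0.002  0.001 -0.003 -0.002 -0.003]
```

View pics/w12.png

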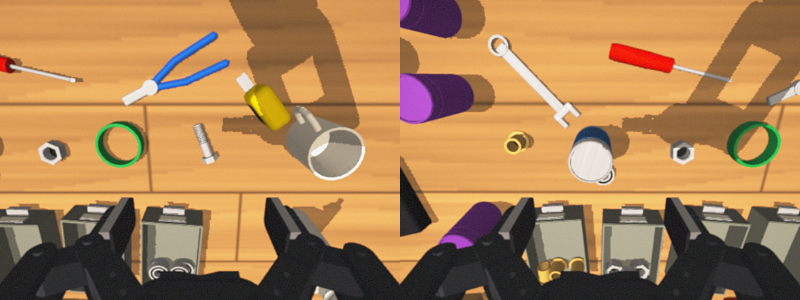

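Left view: nut (50,152), tape (120,143), bolt (204,143). Right view: bush (115,142), tin lid (192,158), bearing peeking out at (204,177), nut (282,152).

```bash
cat > m.py <<'E'
from h import *
def meas(fn,pts,zmin=.0045,rr=40):
    z=np.load(f"pics/{fn}.npz"); st={"eef_pos":z["pos"],"orientation":z["ori"]}; P=cloud("wrist",z["d"],st)
    for k,(u,v) in pts.items():
        r=rr; v0,u0=max(v-r,0),max(u-r,0); W=P[v0:v+r,u0:u+r]
        m=(W[...,2]>zmin).astype(np.uint8); c,l,s,cen=cv2.connectedComponentsWithStats(m)
        i=l[v-v0,u-u0] or 1+np.argmax(s[1:,4]); Q=W[l==i]; top=np.percentile(Q[:,2],95); T=Q[Q[:,2]>top-.005]
        c0,sz,a=cv2.minAreaRect((T[:,:2]*1000).astype(np.float32)); c1,s1,a1=cv2.minAreaRect((Q[:,:2]*1000).astype(np.float32))
        print(k,len(Q),"ztop",top.round(4),"top rect",np.round(c0,1),np.round(sz,1),round(a,1),"| all",np.round(c1,1),np.round(s1,1),round(a1,1))
    return P
E
python3 - <<'E'
from m import *
P=meas("w1",{"nut":(72,213),"bolt":(286,199)})
print("bench",np.nanmedian(P[100:230,160:400,2]))
P=meas("w2",{"nut":(396,213),"bush":(162,200)}); P=meas("w2",{"tin":(268,220)},rr=60)
print("bench",np.nanmedian(P[240:255,180:240,2]))
P=meas("w2",{"bearing":(290,250)},rr=20)
for n in "w1","w2":
    z=np.load(f"pics/{n}.npz");p=z["p"]; sub=p[170:290,150:420] if n=="w2" else p[150:270,20:340]
    cv2.imwrite(f"pics/{n}c.png",cv2.resize(sub[...,::-1],None,fx=2.5,fy=2.5,interpolation=cv2.INTER_CUBIC))
    # bolt orientation
z=np.load("pics/w1.npz");st={"eef_pos":z["pos"],"orientation":z["ori"]};P=cloud("wrist",z["d"],st)[159:240,246:326].reshape(-1,3);Q=P[P[:,2]>.006]
c=Q[:,:2].mean(0);u,s,vt=np.linalg.svd(Q[:,:2]-c);ax=vt[0];t=(Q[:,:2]-c)@ax
w=(Q[:,:2]-c)@vt[1]
print("bolt",c,ax,np.degrees(np.arctan2(ax[1],ax[0])),t.min(),t.max(),[ (round(a,3),np.ptp(w[(t>a)&(t<a+.01)]).round(4),Q[(t>a)&(t<a+.01),2].max().round(3)) for a in np.arange(-.04,.036,.01) if ((t>a)&(t<a+.01)).any()])
E
```

```text
nut 824 ztop 0.0212 top rect [443.4  15.4] [36.  41.3] 34.5 | all [443.4  15.4] [36.1 41.3] 34.3
bolt 825 ztop 0.0255 top rect [438.5 289.4] [42.  20.4] 20.5 | all [426.  283.6] [69.6 27.6] 22.2
bench 0.00147267821836225
nut 685 ztop 0.0213 top rect [443.4  14.6] [40.7 36. ] 64.0 | all [443.4  14.6] [40.7 36.1] 64.5
bush 814 ztop 0.0358 top rect [ 425.8 -275.4] [27.5 27.6] 42.8 | all [ 424.3 -273.7] [37.4 32.2] 42.8
tin 4209 ztop 0.1012 top rect [ 429.4 -144.5] [62.9 62.1] 8.8 | all [ 453.5 -140.6] [112.8  63. ] 8.2
bench 0.0012582314905103253
bearing 803 ztop 0.1012 top rect [ 446.4 -127.7] [27.8 27.7] 0.8 | all [ 469.7 -123. ] [76.1 35.3] 3.5
bolt [0.42786443 0.28561997] [0.93193291 0.36263074] 21.261846803867094 -0.0372547421332413 0.03251755814106467 [(np.float64(-0.04), np.float64(0.0163), np.float64(0.019)), (np.float64(-0.03), np.float64(0.0159), np.float64(0.02)), (np.float64(-0.02), np.float64(0.0162), np.float64(0.02)), (np.float64(-0.01), np.float64(0.0165), np.float64(0.022)), (np.float64(0.0), np.float64(0.0157), np.float64(0.021)), (np.float64(0.01), np.float64(0.0157), np.float64(0.022)), (np.float64(0.02), np.float64(0.0273), np.float64(0.027)), (np.float64(0.03), np.float64(0.0268), np.float64(0.027))]
```

View pics/w2c.png

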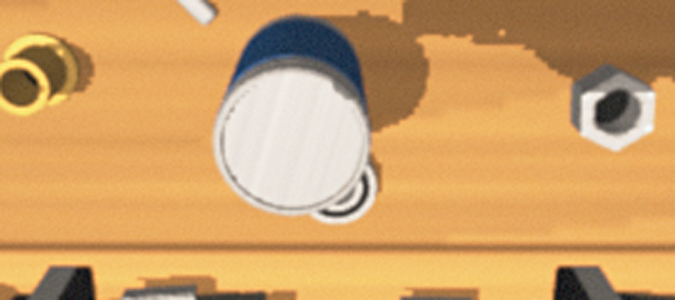

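The crop shows the tin lid at (292,137), the bearing just behind it at (345,190), and the nut with its corners toward ±x. The tin is at about (0.430, -0.145), so I'm moving to grasp it.

drive_tool(
  steps=[
    [[16,-6,-20,0,0,0],[16,-6,-20,0,0,0],[0,0,-25,0,0,0],[0,0,-25,0,0,0],[0,0,-25,0,0,0],[0,0,-25,0,0,0],[0,0,-20,0,0,0],[0,0,-20,0,0,0],[0,0,-10,0,0,0],[0,0,0,0,0,0]],
  ],
  jaw=85,
)

```text
time_s: 3.85
eef_pos: [0.4291, -0.145, 0.0604]
orientation: [3.14, -0.003, -3.139]
wrist_force: [0.6, -0.2, 0.9]
grip_width: 0.0847
grip_force: 0.0
```

drive_tool(
  steps=[
    [[0,0,0,0,0,0],[0,0,0,0,0,0],[0,0,0,0,0,0],[0,0,0,0,0,0],[0,0,0,0,0,0],[0,0,0,0,0,0],[0,0,0,0,0,0],[0,0,0,0,0,0]],
  ],
  jaw=50,
  grip_force=50,
)

```text
time_s: 4.65
eef_pos: [0.4306, -0.1461, 0.0626]
orientation: [3.142, 0.003, 3.141]
wrist_force: [-0.5, 3.6, 7.0]
grip_width: 0.0628
grip_force: 54.9
```

drive_tool(
  steps=[
    [[0,0,10,0,0,0],[0,0,20,0,0,0],[0,0,30,0,0,0],[0,0,30,0,0,0],[0,0,30,0,0,0],[0,0,30,0,0,0],[4,-25,0,0,0,0],[4,-25,0,0,0,0],[4,-25,0,0,0,0],[4,-25,0,0,0,0]],
  ],
)

```text
time_s: 5.65
eef_pos: [0.445, -0.247, 0.2113]
orientation: [3.141, -0.001, -3.141]
wrist_force: [0.6, -0.9, -5.0]
grip_width: 0.0628
grip_force: 57.1
```

drive_tool(
  steps=[
    [[4,-25,0,0,0,0],[4,-25,0,0,0,0],[4,-25,0,0,0,0],[4,-25,0,0,0,0],[4,-25,0,0,0,0],[4,-25,0,0,0,0],[0,-4,-10,0,0,0],[0,0,-30,0,0,0],[0,0,-30,0,0,0],[0,0,-30,0,0,0]],
  ],
)

```text
time_s: 6.65
eef_pos: [0.4687, -0.3995, 0.1098]
orientation: [3.14, -0.001, 3.142]
wrist_force: [0.4, -0.1, -5.7]
grip_width: 0.0623
grip_force: 57.2
```

drive_tool(
  steps=[
    [[0,0,-25,0,0,0],[0,0,-15,0,0,0],[0,0,-5,0,0,0],[0,0,0,0,0,0],[0,0,0,0,0,0]],
  ],
)

```text
time_s: 7.15
eef_pos: [0.4701, -0.4006, 0.0672]
orientation: [-3.141, 0.001, -3.141]
wrist_force: [0.5, -0.2, -5.5]
grip_width: 0.0626
grip_force: 57.0
```

drive_tool(
  steps=[
    [[0,0,-2,0,0,0],[0,0,-2,0,0,0],[0,0,-1.5,0,0,0],[0,0,0,0,0,0],[0,0,0,0,0,0]],
  ],
)

```text
time_s: 7.65
eef_pos: [0.4701, -0.4005, 0.0627]
orientation: [-3.14, 0.002, -3.141]
wrist_force: [-3.1, 2.4, 6.1]
grip_width: 0.0627
grip_force: 57.6
```

drive_tool(
  steps=[
    [[0,0,0,0,0,0],[0,0,0,0,0,0],[0,0,0,0,0,0],[0,0,0,0,0,0],[0,0,0,0,0,0],[0,0,0,0,0,0],[0,0,0,0,0,0]],
  ],
  jaw=85,
)

```text
time_s: 8.35
eef_pos: [0.4697, -0.4003, 0.0608]
orientation: [3.141, -0.0, -3.141]
wrist_force: [0.2, 1.0, 0.7]
grip_width: 0.0849
grip_force: 0.0
```

drive_tool(
  steps=[
    [[0,0,15,0,0,0],[0,0,25,0,0,0],[0,0,30,0,0,0],[0,0,30,0,0,0],[0,0,30,0,0,0],[-5,30,20,0,0,0],[-15,50,0,0,0,0],[-15,50,0,0,0,0],[-15,50,0,0,0,0],[-15,50,0,0,0,0]],
  ],
)

```text
time_s: 9.35
eef_pos: [0.4063, -0.177, 0.2109]
orientation: [3.141, 0.001, 3.141]
wrist_force: [1.0, -0.3, 0.6]
grip_width: 0.0849
grip_force: 0.0
```

drive_tool(
  steps=[
    [[-5,20,0,0,0,0],[0,0,0,0,0,0],[0,0,0,0,0,0],[0,0,0,0,0,0]],
  ],
)

```text
time_s: 9.75
eef_pos: [0.4029, -0.1598, 0.211]
orientation: [-3.141, 0.001, 3.141]
wrist_force: [-0.6, 0.7, 0.5]
grip_width: 0.0851
grip_force: 0.0
```

```bash
python3 - <<'E'
from h import *
st,p,d=snap("wrist","w3"); print(st["eef_pos"],st["orientation"])
snap("scene","s3")
cv2.imwrite("pics/w3s.png",np.hstack([cv2.resize(cv2.imread("pics/w3.png"),(400,300)),cv2.resize(cv2.imread("pics/s3.png"),(400,300))]))
E
```

```text
[ 0.402902   -0.15977906  0.21096065] [-3.14098795e+00  6.37801467e-04  3.14107484e+00]
```

View pics/w3s.png

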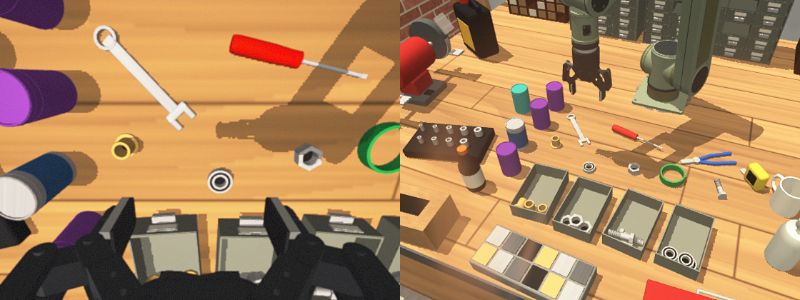

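The tin stands upright aside at (517,132) in the right-hand picture. The bearing lies free at (220,180) in the left-hand one, which is pixel (308,252) at full size.

```bash
python3 - <<'E'
from m import *
P=meas("w3",{"bearing":(308,252),"nut":(432,219),"bush":(175,206)},rr=30)
z=np.load("pics/s3.npz");P=cloud("scene",z["d"]);m=(abs(P[...,0]-.48)<.04)&(abs(P[...,1]+.12)<.05)&(P[...,2]>.006);print(P[m].mean(0),m.sum())
# rims from side view + bench around
z=np.load("pics/w3.npz")
E
```

```text
bearing 819 ztop 0.0142 top rect [ 487.4 -125. ] [40.9 40.8] 2.9 | all [ 487.4 -125. ] [40.9 40.8] 2.7
nut 907 ztop 0.0213 top rect [443.7  14.8] [41.4 35.8] 63.9 | all [443.5  14.7] [41.7 36. ] 64.1
bush 984 ztop 0.0357 top rect [ 426.1 -276.3] [27.1 28.2] 43.4 | all [ 425.  -273.9] [37.4 32.5] 28.5
[ 0.45575992 -0.13762231  0.39198576] 1041
```

drive_tool(
  steps=[
    [[28,12,-20,0,0,0],[28,12,-30,0,0,0],[28.5,11,-30,0,0,0],[0,0,-30,0,0,0],[0,0,-30,0,0,0],[0,0,-25,0,0,0],[0,0,-20,0,0,0],[0,0,-13,0,0,0],[0,0,0,0,0,0],[0,0,0,0,0,0]],
  ],
  jaw=62,
)

```text
time_s: 10.85
eef_pos: [0.4871, -0.1244, 0.0127]
orientation: [3.141, -0.0, 3.141]
wrist_force: [0.4, 1.0, 0.4]
grip_width: 0.0621
grip_force: 0.0
```

drive_tool(
  steps=[
    [[0,0,-5,0,0,0],[0,0,-3,0,0,0],[0,0,0,0,0,0],[0,0,0,0,0,0]],
  ],
)

```text
time_s: 11.25
eef_pos: [0.4868, -0.1237, 0.0051]
orientation: [-3.142, 0.0, -3.141]
wrist_force: [0.2, 0.1, 0.2]
grip_width: 0.0618
grip_force: 0.0
```

drive_tool(
  steps=[
    [[0,0,0,0,0,0],[0,0,0,0,0,0],[0,0,0,0,0,0],[0,0,0,0,0,0],[0,0,0,0,0,0],[0,0,0,0,0,0],[0,0,0,0,0,0]],
  ],
  jaw=34,
  grip_force=40,
)

```text
time_s: 11.95
eef_pos: [0.487, -0.1238, 0.0055]
orientation: [-3.141, 0.001, -3.141]
wrist_force: [-2.0, -0.9, 5.2]
grip_width: 0.0395
grip_force: 39.7
```

drive_tool(
  steps=[
    [[0,0,15,0,0,0],[0,0,30,0,0,0],[0,0,35,0,0,0],[0,0,35,0,0,0],[18,43,0,0,0,-1],[18,43,0,0,0,-1],[18,43,0,0,0,-1],[18,43,0,0,0,-1],[18,43,0,0,0,-1],[18,43,0,0,0,0]],
  ],
)

```text
time_s: 12.95
eef_pos: [0.595, 0.1362, 0.1197]
orientation: [-3.141, -0.0, 3.055]
wrist_force: [0.1, -0.1, -0.6]
grip_width: 0.0394
grip_force: 40.5
```

drive_tool(
  steps=[
    [[18,43,0,0,0,0],[9,43,0,0,0,0],[0,0,0,0,0,0],[0,0,0,0,0,0]],
  ],
)

```text
time_s: 13.35
eef_pos: [0.6212, 0.221, 0.119]
orientation: [-3.141, -0.001, 3.057]
wrist_force: [-0.4, -0.8, -1.0]
grip_width: 0.039
grip_force: 40.6
```

```bash
python3 - <<'E'
from h import *
st,p,d=snap("wrist","w4"); print(st["eef_pos"],st["orientation"])
E
```

```text
[0.62116703 0.22096158 0.11903295] [-3.14060604e+00 -1.29099205e-03  3.05670055e+00]
```

View pics/w4.png

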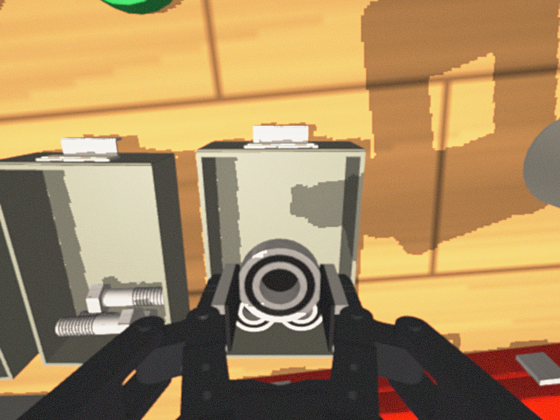

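The bearing is held at (283,282), over the empty front of the bearings drawer, with the stored bearings behind it. I'm lowering it in.

drive_tool(
  steps=[
    [[0,0,-25,0,0,0],[0,0,-30,0,0,0],[0,0,-25,0,0,0],[0,0,-15,0,0,0],[0,0,-8,0,0,0],[0,0,-4,0,0,0],[0,0,0,0,0,0],[0,0,0,0,0,0],[0,0,0,0,0,0]],
  ],
)

```text
time_s: 14.3
eef_pos: [0.6224, 0.2205, 0.014]
orientation: [3.141, 0.002, 3.055]
wrist_force: [1.1, 0.4, -1.2]
grip_width: 0.0395
grip_force: 40.6
```

drive_tool(
  steps=[
    [[0,0,0,0,0,0],[0,0,0,0,0,0],[0,0,0,0,0,0],[0,0,0,0,0,0],[0,0,0,0,0,0]],
  ],
  jaw=56,
)

```text
time_s: 14.8
eef_pos: [0.6217, 0.2203, 0.0129]
orientation: [3.141, 0.0, 3.055]
wrist_force: [-0.0, 0.2, -0.6]
grip_width: 0.056
grip_force: 0.0
```

drive_tool(
  steps=[
    [[0,0,15,0,0,0],[0,0,30,0,0,0],[0,0,35,0,0,0],[0,0,35,0,0,0],[0,0,35,0,0,0],[0,0,0,0,0,0]],
  ],
)

```text
time_s: 15.4
eef_pos: [0.6249, 0.2213, 0.1703]
orientation: [3.136, 0.012, 3.055]
wrist_force: [0.5, 0.4, 0.8]
grip_width: 0.0558
grip_force: 0.0
```

```bash
python3 - <<'E'
from h import *
st,p,d=snap("scene","s5"); P=cloud("scene",d)
# inside bearings drawer front: heights above floor
m=(abs(P[...,0]-.622)<.05)&(abs(P[...,1]-.22)<.045)&(P[...,2]>.010)&(P[...,2]<.03); print(P[m].mean(0),np.percentile(P[m],[3,97],axis=0),m.sum())
cv2.imwrite("pics/s5c.png",cv2.resize(p[210:400,150:470,::-1],None,fx=2.2,fy=2.2))
st=bot.read_state();print(st["eef_pos"],st["time_s"])
E
```

```text
[0.6134788  0.22676666 0.01591161] [[0.5722455  0.20216825 0.01104713]
 [0.64492539 0.26124141 0.0273044 ]] 379
[0.62337843 0.22083595 0.16721712] 15.45
```

View pics/s5c.png

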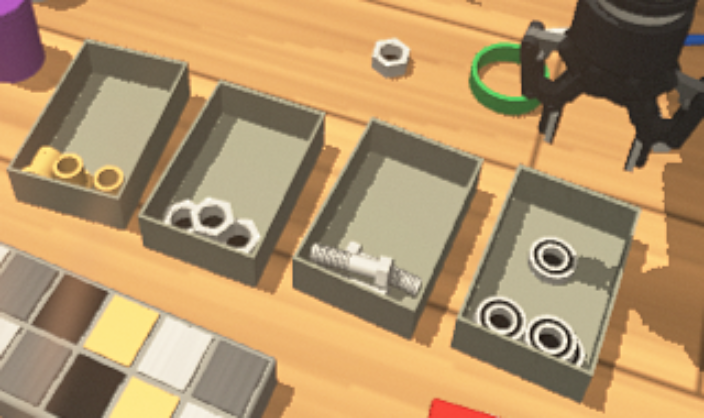

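The bearing lies flat in its drawer at (552,258). Before going for the bolt I'll check for tall things near it and the route to it.

```bash
python3 - <<'E'
from h import *
for n,fn in(("wrist","w1"),("scene","scene0"),("side","side0")):
    z=np.load(f"pics/{fn}.npz"); st={"eef_pos":z["pos"],"orientation":z["ori"]}; P=cloud(n,z["d"],st).reshape(-1,3)
    r=np.hypot(P[:,0]-.43,P[:,1]-.286); m=(P[:,2]>.045)&(P[:,2]<.13)&(r<.2)&(P[:,0]<.55); Q=P[m]; rr=r[m]
    print(fn,len(Q),np.percentile(rr,2) if len(Q) else None, Q[np.argsort(rr)[:200:40]].round(3).tolist())
E
```

```text
w1 5048 0.10116846986378218 [[0.369, 0.363, 0.047], [0.376, 0.37, 0.052], [0.367, 0.364, 0.059], [0.363, 0.362, 0.061], [0.364, 0.364, 0.063]]
scene0 1620 0.09806585455488824 [[0.366, 0.356, 0.049], [0.372, 0.366, 0.053], [0.358, 0.355, 0.057], [0.352, 0.35, 0.064], [0.365, 0.366, 0.064]]
side0 792 0.09686724550934482 [[0.364, 0.352, 0.046], [0.382, 0.372, 0.05], [0.371, 0.368, 0.063], [0.379, 0.378, 0.064], [0.365, 0.375, 0.061]]
```

drive_tool(
  steps=[
    [[-38.5,13,0,0,0,5.3],[-38.5,13,0,0,0,5.3],[-38.5,13,0,0,0,5.3],[-38.5,13,0,0,0,5.3],[-38.5,13,0,0,0,5.3],[0,0,-30,0,0,0],[0,0,-30,0,0,0],[0,0,-30,0,0,0],[0,0,-20,0,0,0],[0,0,0,0,0,0]],
  ],
  jaw=45,
)

```text
time_s: 16.45
eef_pos: [0.4266, 0.2837, 0.0498]
orientation: [-3.14, -0.008, -2.766]
wrist_force: [0.3, -0.1, 0.3]
grip_width: 0.0454
grip_force: 0.0
```

drive_tool(
  steps=[
    [[0,0,0,0,0,0],[0,0,0,0,0,0]],
  ],
)

```text
time_s: 16.65
eef_pos: [0.43, 0.2857, 0.0539]
orientation: [3.141, 0.002, -2.766]
wrist_force: [-0.3, 0.3, 0.6]
grip_width: 0.0454
grip_force: 0.0
```

```bash
python3 - <<'E'
from h import *
st,p,d=snap("wrist","w6"); print(st["eef_pos"],st["orientation"])
cv2.imwrite("pics/w6c.png",p[120:420,120:440,::-1])
P=cloud("wrist",d,st); m=(abs(P[...,0]-.43)<.05)&(abs(P[...,1]-.286)<.05)&(P[...,2]>.006)&(P[...,2]<.03)
Q=P[m][:,:2]; c=Q.mean(0);vt=np.linalg.svd(Q-c,full_matrices=False)[2];t=(Q-c)@vt[0];print(c,vt[0],np.percentile(t,[1,99]),len(Q))
E
```

```text
[0.42995087 0.28568692 0.05386929] [ 3.14113865e+00  1.94779334e-03 -2.76614148e+00]
[0.42757697 0.28480084] [0.93110169 0.3647597 ] [-0.03640575  0.03246982] 3288
```

View pics/w6c.png

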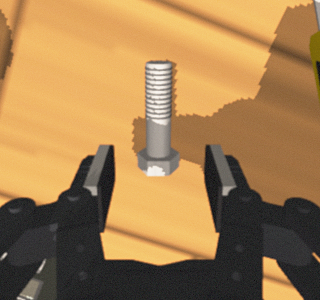

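The bolt is centred between the fingers, head toward the back. Going down to grip it.

drive_tool(
  steps=[
    [[0,0,-18,0,0,0],[0,0,-15,0,0,0],[0,0,-10,0,0,0],[0,0,-4.5,0,0,0],[0,0,0,0,0,0],[0,0,0,0,0,0]],
  ],
)

```text
time_s: 17.3
eef_pos: [0.4297, 0.2856, 0.0059]
orientation: [3.141, 0.001, -2.766]
wrist_force: [-0.1, 0.7, 0.6]
grip_width: 0.0452
grip_force: 0.0
```

drive_tool(
  steps=[
    [[0,0,0,0,0,0],[0,0,0,0,0,0],[0,0,0,0,0,0],[0,0,0,0,0,0],[0,0,0,0,0,0],[0,0,0,0,0,0],[0,0,0,0,0,0],[0,0,0,0,0,0]],
  ],
  jaw=8,
  grip_force=50,
)

```text
time_s: 18.1
eef_pos: [0.4296, 0.2855, 0.0059]
orientation: [3.141, 0.001, -2.766]
wrist_force: [-0.7, -0.2, 5.4]
grip_width: 0.0136
grip_force: 48.9
```

drive_tool(
  steps=[
    [[0,0,15,0,0,0],[0,0,25,0,0,0],[0,0,30,0,0,0],[0,0,35,0,0,0],[0,0,0,0,0,0]],
  ],
)

```text
time_s: 18.6
eef_pos: [0.4317, 0.2868, 0.1142]
orientation: [3.14, 0.009, -2.766]
wrist_force: [1.4, -0.5, -1.4]
grip_width: 0.0138
grip_force: 49.0
```

drive_tool(
  steps=[
    [[25,-27,0,0,0,-4],[28,-30,0,0,0,-4],[28,-30,0,0,0,-4],[28,-30,0,0,0,-4],[28,-30,0,0,0,-4],[28,-31,0,0,0,-4],[28,-31.5,0,0,0,-3],[0,0,0,0,0,0],[0,0,0,0,0,0]],
  ],
)

```text
time_s: 19.5
eef_pos: [0.6215, 0.075, 0.1084]
orientation: [-3.141, -0.003, 3.044]
wrist_force: [0.1, -0.1, -2.1]
grip_width: 0.0139
grip_force: 49.1
```

```bash
python3 - <<'E'
from h import *
st,p,d=snap("wrist","w7"); print(st["eef_pos"],st["orientation"])
cv2.imwrite("pics/w7s.png",cv2.resize(p[...,::-1],(400,300)))
E
```

```text
[0.62148813 0.07500162 0.10841547] [-3.14139972 -0.00349028  3.04428835]
```

View pics/w7s.png

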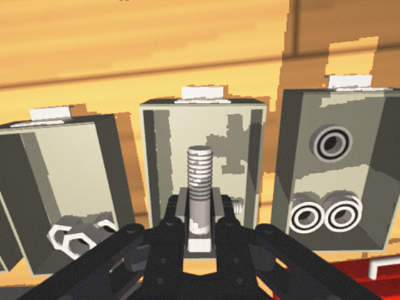

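The bolt is gripped straight at (200,200), centred over the bolts drawer. I'm lowering it and letting go.

drive_tool(
  steps=[
    [[0,0,-20,0,0,0],[0,0,-28,0,0,0],[0,0,-25,0,0,0],[0,0,-15,0,0,0],[0,0,-8,0,0,0],[0,0,-2,0,0,0],[0,0,0,0,0,0],[0,0,0,0,0,0],[0,0,0,0,0,0]],
  ],
)

```text
time_s: 20.45
eef_pos: [0.6228, 0.0759, 0.0134]
orientation: [3.141, 0.002, 3.046]
wrist_force: [-1.1, 0.3, -0.9]
grip_width: 0.014
grip_force: 49.1
```

drive_tool(
  steps=[
    [[0,0,0,0,0,0],[0,0,0,0,0,0],[0,0,0,0,0,0],[0,0,0,0,0,0],[0,0,0,0,0,0]],
  ],
  jaw=36,
)

```text
time_s: 20.95
eef_pos: [0.6223, 0.0758, 0.0124]
orientation: [3.141, 0.0, 3.046]
wrist_force: [0.2, 0.4, -0.3]
grip_width: 0.0361
grip_force: 0.0
```

drive_tool(
  steps=[
    [[0,0,15,0,0,0],[0,0,30,0,0,0],[0,0,30,0,0,0],[0,0,30,0,0,0],[0,0,0,0,0,0],[0,0,0,0,0,0]],
  ],
)

```text
time_s: 21.55
eef_pos: [0.6224, 0.0758, 0.1179]
orientation: [3.141, 0.001, 3.046]
wrist_force: [-0.1, -0.8, -1.0]
grip_width: 0.0362
grip_force: 0.0
```

drive_tool(
  steps=[
    [[-35.8,-12.2,0,0,0,1.9],[-35.8,-12.2,0,0,0,1.9],[-35.8,-12.2,0,0,0,1.9],[-35.8,-12.2,0,0,0,1.9],[-35.6,-12.2,0,0,0,1.9],[0,0,-20,0,0,0],[0,0,-30,0,0,0],[0,0,0,0,0,0],[0,0,0,0,0,0]],
  ],
  jaw=62,
)

```text
time_s: 22.45
eef_pos: [0.4427, 0.0148, 0.0667]
orientation: [3.141, -0.003, -3.071]
wrist_force: [1.2, -0.2, -0.6]
grip_width: 0.0617
grip_force: 0.0
```

```bash
python3 - <<'E'
from m import *
st,p,d=snap("wrist","w8"); print(st["eef_pos"],st["orientation"])
P=cloud("wrist",d,st); m=((abs(P[...,0]-.443)<.04)&(abs(P[...,1]-.015)<.04)&(P[...,2]>.016)&(P[...,2]<.026)); Q=P[m]
print(cv2.minAreaRect((Q[:,:2]*1000).astype(np.float32)))
m=((abs(P[...,0]-.63)<.06)&(abs(P[...,1]-.075)<.045)&(P[...,2]>.01)&(P[...,2]<.05)); print("bolt z",m.sum(), P[m].max(0) if m.any() else '')
cv2.imwrite("pics/w8s.png",cv2.resize(p[...,::-1],(400,300)))
E
```

```text
[0.44269885 0.01477698 0.06665865] [ 3.14132718e+00 -2.96170307e-03 -3.07145930e+00]
((443.4279479980469, 14.963279724121094), (41.1973991394043, 35.84865188598633), 3.930271863937378)
bolt z 0
```

View pics/w8s.png

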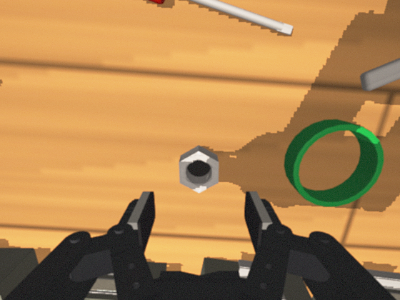

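The nut sits at (199,170), its flats facing the fingers. Grip it and carry it.

drive_tool(
  steps=[
    [[0,0,-20,0,0,0],[0,0,-20,0,0,0],[0,0,-14,0,0,0],[0,0,-7,0,0,0],[0,0,0,0,0,0],[0,0,0,0,0,0]],
  ],
)

```text
time_s: 23.1
eef_pos: [0.4442, 0.0148, 0.0071]
orientation: [-3.142, 0.001, -3.071]
wrist_force: [-0.1, -0.3, 0.6]
grip_width: 0.0621
grip_force: 0.0
```

drive_tool(
  steps=[
    [[0,0,0,0,0,0],[0,0,0,0,0,0],[0,0,0,0,0,0],[0,0,0,0,0,0],[0,0,0,0,0,0],[0,0,0,0,0,0],[0,0,0,0,0,0]],
  ],
  jaw=28,
  grip_force=45,
)

```text
time_s: 23.8
eef_pos: [0.4441, 0.0148, 0.0073]
orientation: [3.142, 0.002, -3.072]
wrist_force: [-1.4, 0.4, 5.6]
grip_width: 0.0351
grip_force: 45.2
```

drive_tool(
  steps=[
    [[0,0,15,0,0,0],[0,0,25,0,0,0],[0,0,30,0,0,0],[0,0,35,0,0,0],[30,-15,0,0,0,-1],[30,-15,0,0,0,-1],[30,-15,0,0,0,-1],[30,-15,0,0,0,-1],[30,-14,0,0,0,-1],[31,-14,0,0,0,0]],
  ],
)

```text
time_s: 24.8
eef_pos: [0.6252, -0.0739, 0.1113]
orientation: [3.141, -0.001, 3.124]
wrist_force: [0.3, 0.0, -1.0]
grip_width: 0.0346
grip_force: 45.4
```

drive_tool(
  steps=[
    [[0,0,0,0,0,0],[0,0,-20,0,0,0],[0,0,-30,0,0,0],[0,0,-25,0,0,0],[0,0,-15,0,0,0],[0,0,-8,0,0,0],[0,0,0,0,0,0],[0,0,0,0,0,0],[0,0,0,0,0,0]],
  ],
)

```text
time_s: 25.7
eef_pos: [0.6252, -0.0733, 0.0146]
orientation: [-3.141, 0.002, 3.124]
wrist_force: [0.8, 0.0, -1.4]
grip_width: 0.0349
grip_force: 45.4
```

drive_tool(
  steps=[
    [[0,0,-2,0,0,0],[0,0,0,0,0,0]],
  ],
)

```text
time_s: 25.9
eef_pos: [0.6246, -0.0732, 0.0117]
orientation: [3.142, 0.001, 3.124]
wrist_force: [-0.1, -0.0, -0.9]
grip_width: 0.0348
grip_force: 45.4
```

drive_tool(
  steps=[
    [[0,0,0,0,0,0],[0,0,0,0,0,0],[0,0,0,0,0,0],[0,0,0,0,0,0],[0,0,0,0,0,0]],
  ],
  jaw=52,
)

```text
time_s: 26.4
eef_pos: [0.6245, -0.0732, 0.0114]
orientation: [3.141, 0.0, 3.124]
wrist_force: [-0.5, 1.1, 0.0]
grip_width: 0.0521
grip_force: 0.0
```

drive_tool(
  steps=[
    [[0,0,15,0,0,0],[0,0,30,0,0,0],[0,0,30,0,0,0],[0,0,30,0,0,0],[-33,-33,0,0,0,0],[-33,-33,0,0,0,0],[-33,-33,0,0,0,0],[-33,-34,0,0,0,0],[-34,-34,0,0,0,0],[-34,-34,0,0,0,0]],
  ],
)

```text
time_s: 27.4
eef_pos: [0.4231, -0.2753, 0.1165]
orientation: [-3.141, 0.0, 3.125]
wrist_force: [-0.2, -0.4, -0.3]
grip_width: 0.0519
grip_force: 0.0
```

drive_tool(
  steps=[
    [[0,0,0,0,0,0],[0,0,0,0,0,0],[0,0,0,0,0,0]],
  ],
)

```text
time_s: 27.7
eef_pos: [0.4252, -0.2738, 0.1164]
orientation: [3.141, 0.001, 3.125]
wrist_force: [-0.0, -0.4, 0.1]
grip_width: 0.0518
grip_force: 0.0
```

```bash
python3 - <<'E'
from m import *
st,p,d=snap("wrist","w9"); print(st["eef_pos"],st["orientation"])
P=cloud("wrist",d,st); m=((abs(P[...,0]-.426)<.03)&(abs(P[...,1]+.277)<.03)&(P[...,2]>.030)&(P[...,2]<.04)); Q=P[m]
print(len(Q),cv2.minAreaRect((Q[:,:2]*1000).astype(np.float32)))
st,q,d=snap("scene","s9")
cv2.imwrite("pics/w9s.png",np.hstack([cv2.resize(p[...,::-1],(400,300)),cv2.resize(q[...,::-1],(400,300))]))
E
```

```text
[ 0.42516522 -0.27380204  0.1164439 ] [3.14145479e+00 6.34830510e-04 3.12487614e+00]
612 ((426.1161804199219, -276.39703369140625), (27.616676330566406, 27.796371459960938), 74.6995849609375)
```

View pics/w9s.png

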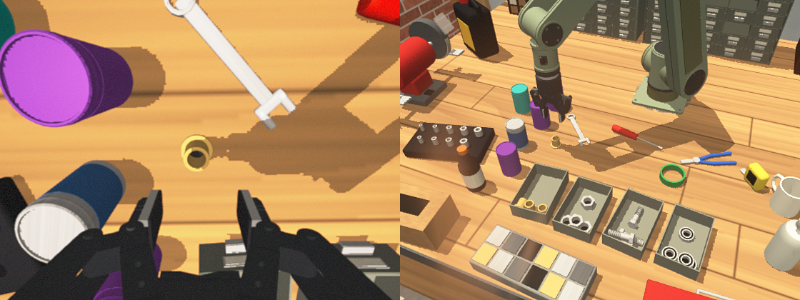

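Nut and bolt rest in their drawers, at (588,200) and (637,215) on the right. The bush is at (197,152) on the left. I'll check the clearance of the purple tin.

```bash
python3 - <<'E'
from h import *
for n,fn in(("wrist","w9"),("side","side0")):
    z=np.load(f"pics/{fn}.npz"); st={"eef_pos":z["pos"],"orientation":z["ori"]}; P=cloud(n,z["d"],st).reshape(-1,3)
    Q=P[(P[:,2]>.04)&(P[:,2]<.13)&(np.hypot(P[:,0]-.426,P[:,1]+.276)<.13)&(P[:,0]<.5)]
    print(fn,len(Q),Q.min(0),Q.max(0))
    g=np.unique((Q[:,:2]*50).round()/50,axis=0,return_counts=True); print([(a.tolist(),int(c)) for a,c in zip(*g) if c>15])
E
```

```text
w9 17712 [ 0.32159207 -0.40532362  0.04000295] [ 0.48596787 -0.23404054  0.12999355]
[([0.32, -0.36], 646), ([0.32, -0.34], 366), ([0.34, -0.38], 378), ([0.34, -0.36], 1730), ([0.34, -0.34], 2020), ([0.36, -0.4], 47), ([0.36, -0.38], 1404), ([0.36, -0.36], 1897), ([0.36, -0.34], 1056), ([0.38, -0.38], 367), ([0.38, -0.36], 302), ([0.42, -0.3], 184), ([0.42, -0.24], 185), ([0.44, -0.4], 1452), ([0.44, -0.38], 2073), ([0.44, -0.3], 37), ([0.44, -0.24], 40), ([0.46, -0.4], 527), ([0.46, -0.38], 1475), ([0.46, -0.36], 914), ([0.48, -0.4], 145), ([0.48, -0.38], 153), ([0.48, -0.36], 303)]
side0 1108 [ 0.32547176 -0.39277099  0.0400605 ] [ 0.4595744  -0.14652506  0.10331368]
[([0.34, -0.38], 25), ([0.34, -0.36], 103), ([0.36, -0.38], 89), ([0.36, -0.36], 91), ([0.38, -0.38], 29), ([0.4, -0.18], 20), ([0.4, -0.16], 188), ([0.42, -0.18], 194), ([0.42, -0.16], 66), ([0.44, -0.18], 126), ([0.44, -0.16], 64), ([0.46, -0.16], 32)]
```

drive_tool(
  steps=[
    [[1,-2.5,-20,0,0,0],[0,0,-30,0,0,0],[0,0,-28,0,0,0],[0,0,-18,0,0,0],[0,0,-10,0,0,0],[0,0,0,0,0,0],[0,0,0,0,0,0]],
  ],
)

```text
time_s: 28.5
eef_pos: [0.4263, -0.2767, 0.0108]
orientation: [-3.141, 0.001, 3.125]
wrist_force: [-0.1, -0.2, 0.8]
grip_width: 0.052
grip_force: 0.0
```

drive_tool(
  steps=[
    [[0,0,0,0,0,0],[0,0,0,0,0,0],[0,0,0,0,0,0],[0,0,0,0,0,0],[0,0,0,0,0,0],[0,0,0,0,0,0],[0,0,0,0,0,0]],
  ],
  jaw=20,
  grip_force=45,
)

```text
time_s: 29.2
eef_pos: [0.4262, -0.2771, 0.0115]
orientation: [-3.141, 0.002, 3.124]
wrist_force: [0.5, 0.6, 6.5]
grip_width: 0.0264
grip_force: 44.3
```

drive_tool(
  steps=[
    [[0,0,15,0,0,0],[0,0,25,0,0,0],[0,0,30,0,0,0],[0,0,40,0,0,0],[0,0,0,0,0,0]],
  ],
)

```text
time_s: 29.7
eef_pos: [0.4282, -0.2787, 0.1253]
orientation: [-3.136, 0.009, 3.124]
wrist_force: [0.9, -0.6, -0.4]
grip_width: 0.0265
grip_force: 44.4
```

drive_tool(
  steps=[
    [[32,10,0,0,0,1],[32,10,0,0,0,1],[32,10,0,0,0,1],[32,10,0,0,0,1],[32,9,0,0,0,1],[30.5,9,0,0,0,0],[0,0,0,0,0,0],[0,0,0,0,0,0],[0,0,-20,0,0,0],[0,0,-25,0,0,0]],
  ],
)

```text
time_s: 30.7
eef_pos: [0.6153, -0.2194, 0.0757]
orientation: [-3.141, 0.001, -3.072]
wrist_force: [0.6, 0.4, -2.1]
grip_width: 0.0265
grip_force: 44.4
```

drive_tool(
  steps=[
    [[0,0,-25,0,0,0],[0,0,-20,0,0,0],[0,0,-10,0,0,0],[0,0,-4,0,0,0],[0,0,0,0,0,0],[0,0,0,0,0,0]],
  ],
)

```text
time_s: 31.3
eef_pos: [0.6165, -0.2191, 0.0174]
orientation: [-3.141, 0.002, -3.072]
wrist_force: [-0.2, -0.6, -0.2]
grip_width: 0.0266
grip_force: 44.4
```

drive_tool(
  steps=[
    [[0,0,-2,0,0,0],[0,0,0,0,0,0],[0,0,0,0,0,0]],
  ],
)

```text
time_s: 31.6
eef_pos: [0.6161, -0.2187, 0.0147]
orientation: [-3.141, 0.001, -3.071]
wrist_force: [0.6, -0.1, -0.8]
grip_width: 0.0266
grip_force: 44.4
```

drive_tool(
  steps=[
    [[0,0,0,0,0,0],[0,0,0,0,0,0],[0,0,0,0,0,0],[0,0,0,0,0,0],[0,0,0,0,0,0]],
  ],
  jaw=54,
)

```text
time_s: 32.1
eef_pos: [0.616, -0.2187, 0.0144]
orientation: [3.142, 0.0, -3.072]
wrist_force: [0.1, 0.7, 0.2]
grip_width: 0.0538
grip_force: 0.0
```

drive_tool(
  steps=[
    [[0,0,15,0,0,0],[0,0,30,0,0,0],[0,0,35,0,0,0],[0,0,40,0,0,0],[0,0,40,0,0,0],[0,0,35,0,0,0],[-37,-45,0,0,0,-1],[-37,-45,0,0,0,-1],[-37,-45,0,0,0,-1],[-37,-45,0,0,0,-1]],
  ],
  jaw=85,
)

```text
time_s: 33.1
eef_pos: [0.4877, -0.3744, 0.2109]
orientation: [-3.14, 0.001, -3.141]
wrist_force: [0.2, -1.7, -0.5]
grip_width: 0.0853
grip_force: 0.0
```

drive_tool(
  steps=[
    [[0,0,0,0,0,0],[0,0,0,0,0,0],[0,0,0,0,0,0]],
  ],
)

```text
time_s: 33.4
eef_pos: [0.4896, -0.3725, 0.21]
orientation: [3.142, 0.001, -3.141]
wrist_force: [0.9, 0.7, 0.4]
grip_width: 0.0852
grip_force: 0.0
```

```bash
python3 - <<'E'
from m import *
st,p,d=snap("wrist","w10"); print(st["eef_pos"],st["orientation"])
P=cloud("wrist",d,st); m=((abs(P[...,0]-.47)<.05)&(abs(P[...,1]+.40)<.05)&(P[...,2]>.096)&(P[...,2]<.107)); Q=P[m]
print(len(Q),cv2.minAreaRect((Q[:,:2]*1000).astype(np.float32)))
st,q,d=snap("scene","s10")
cv2.imwrite("pics/w10s.png",np.hstack([cv2.resize(p[...,::-1],(400,300)),cv2.resize(q[...,::-1],(400,300))]))
E
```

```text
[ 0.48958061 -0.37249474  0.21000395] [ 3.14151767e+00  1.03046938e-03 -3.14061786e+00]
4514 ((469.1151428222656, -399.0328063964844), (62.6253547668457, 62.26272201538086), 89.05316162109375)
```

View pics/w10s.png

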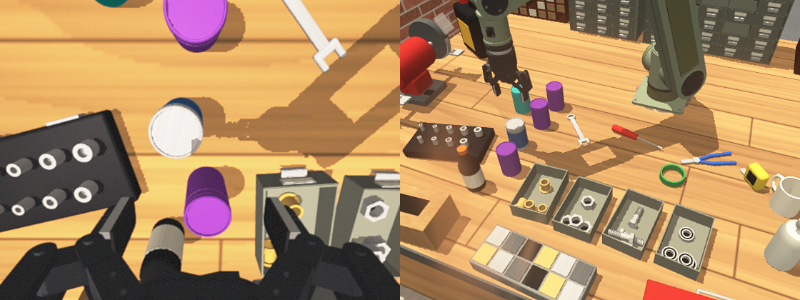

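The bush stands in its drawer at (545,185) on the right. The tin is at (175,130) on the left, (0.469, -0.399) m. Regrip it and take it back.

drive_tool(
  steps=[
    [[-20,-27.5,0,0,0,0],[0,0,-15,0,0,0],[0,0,-25,0,0,0],[0,0,-25,0,0,0],[0,0,-25,0,0,0],[0,0,-25,0,0,0],[0,0,-20,0,0,0],[0,0,-14,0,0,0],[0,0,0,0,0,0],[0,0,0,0,0,0]],
  ],
)

```text
time_s: 34.5
eef_pos: [0.4697, -0.4006, 0.0608]
orientation: [-3.141, 0.001, -3.14]
wrist_force: [-0.3, 0.3, 0.3]
grip_width: 0.0851
grip_force: 0.0
```

drive_tool(
  steps=[
    [[0,0,0,0,0,0],[0,0,0,0,0,0],[0,0,0,0,0,0],[0,0,0,0,0,0],[0,0,0,0,0,0],[0,0,0,0,0,0],[0,0,0,0,0,0],[0,0,0,0,0,0]],
  ],
  jaw=50,
  grip_force=50,
)

```text
time_s: 35.3
eef_pos: [0.4697, -0.4008, 0.062]
orientation: [-3.141, 0.002, -3.141]
wrist_force: [0.7, 1.9, 6.2]
grip_width: 0.0628
grip_force: 54.7
```

drive_tool(
  steps=[
    [[0,0,10,0,0,0],[0,0,20,0,0,0],[0,0,30,0,0,0],[0,0,30,0,0,0],[0,0,30,0,0,0],[0,0,30,0,0,0],[-4,25,0,0,0,0],[-4,25,0,0,0,0],[-4,25,0,0,0,0],[-4,25,0,0,0,0]],
  ],
)

```text
time_s: 36.3
eef_pos: [0.4519, -0.2996, 0.2099]
orientation: [3.141, -0.002, 3.141]
wrist_force: [-0.6, -0.5, -5.0]
grip_width: 0.0628
grip_force: 56.9
```

drive_tool(
  steps=[
    [[-4,25,0,0,0,0],[-4,25,0,0,0,0],[-4,25,0,0,0,0],[-4,25,0,0,0,0],[-4,25,0,0,0,0],[-4,25,0,0,0,0],[0,4,-10,0,0,0],[0,0,-30,0,0,0],[0,0,-30,0,0,0],[0,0,-30,0,0,0]],
  ],
)

```text
time_s: 37.3
eef_pos: [0.4286, -0.147, 0.1091]
orientation: [-3.141, 0.0, -3.141]
wrist_force: [0.1, 0.0, -5.7]
grip_width: 0.0629
grip_force: 57.0
```

drive_tool(
  steps=[
    [[0,0,-25,0,0,0],[0,0,-15,0,0,0],[0,0,-5,0,0,0],[0,0,-2,0,0,0],[0,0,0,0,0,0],[0,0,0,0,0,0]],
  ],
)

```text
time_s: 37.9
eef_pos: [0.4296, -0.1471, 0.0641]
orientation: [-3.141, 0.002, -3.141]
wrist_force: [0.5, 0.5, -4.9]
grip_width: 0.063
grip_force: 56.8
```

drive_tool(
  steps=[
    [[0,0,-2,0,0,0],[0,0,-1,0,0,0],[0,0,0,0,0,0],[0,0,0,0,0,0]],
  ],
)

```text
time_s: 38.3
eef_pos: [0.4299, -0.147, 0.0619]
orientation: [-3.141, 0.003, -3.141]
wrist_force: [-0.9, 1.4, 6.4]
grip_width: 0.0626
grip_force: 57.8
```

drive_tool(
  steps=[
    [[0,0,0,0,0,0],[0,0,0,0,0,0],[0,0,0,0,0,0],[0,0,0,0,0,0],[0,0,0,0,0,0],[0,0,0,0,0,0],[0,0,0,0,0,0]],
  ],
  jaw=85,
)

```text
time_s: 39.0
eef_pos: [0.4289, -0.1467, 0.0603]
orientation: [3.141, -0.0, -3.141]
wrist_force: [0.7, -0.3, -0.4]
grip_width: 0.0848
grip_force: 0.0
```

drive_tool(
  steps=[
    [[0,0,15,0,0,0],[0,0,25,0,0,0],[0,0,30,0,0,0],[0,0,30,0,0,0],[0,0,40,0,0,0],[-10,10,40,0,0,0],[-10,10,20,0,0,0],[0,0,0,0,0,0],[0,0,0,0,0,0],[0,0,0,0,0,0]],
  ],
)

```text
time_s: 40.0
eef_pos: [0.4085, -0.1267, 0.2589]
orientation: [3.141, -0.003, -3.141]
wrist_force: [0.1, 0.1, -0.2]
grip_width: 0.0847
grip_force: 0.0
```

```bash
python3 - <<'E'
from m import *
st,p,d=snap("wrist","w11"); print(st["eef_pos"])
P=cloud("wrist",d,st); m=((abs(P[...,0]-.43)<.05)&(abs(P[...,1]+.145)<.05)&(P[...,2]>.096)&(P[...,2]<.107)); Q=P[m]
print(len(Q),cv2.minAreaRect((Q[:,:2]*1000).astype(np.float32)))
st,q,d=snap("scene","s11")
q2=q[130:400,130:470]
cv2.imwrite("pics/w11s.png",cv2.resize(q2[...,::-1],None,fx=2.2,fy=2.2,interpolation=cv2.INTER_CUBIC))
E
```

```text
[ 0.40846664 -0.12671471  0.2588874 ]
2916 ((429.5691223144531, -145.08377075195312), (62.78936767578125, 62.30540466308594), 9.748686790466309)
```

View pics/w11s.png

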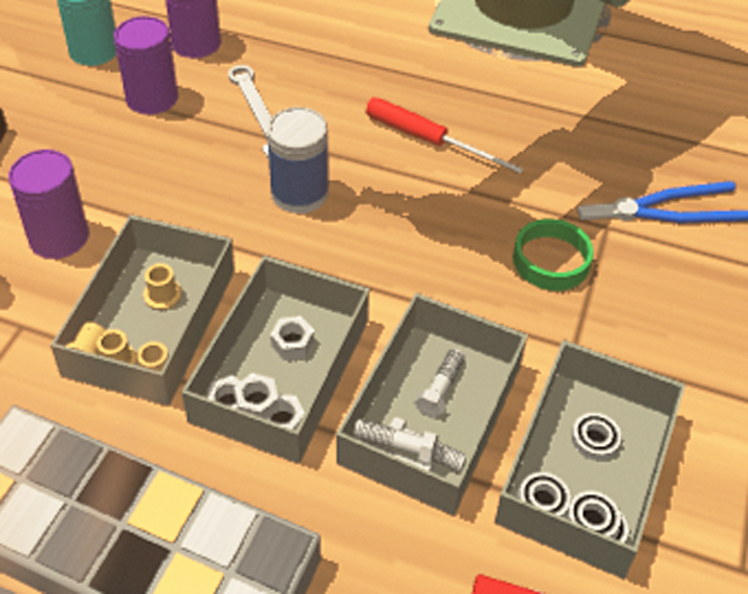

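All four parts are down in their own drawers: bush (162,285), nut (293,338), bolt (440,380) and bearing (597,434). The tin is upright at (299,160), within about 1 mm of its starting position.

```bash
python3 -c "
from bench import bot
print(bot.job_done())"
```

```text
the job is handed in; nothing more can be done
None
```

The job is handed in: bolt, nut, bearing and bush each lie in the drawer of their own kind, and the tin stands upright within about 1 mm of where it started; the run took about 40 s, and the hand-in returned no verdict.

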